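# Check the screw caps of two filled jars and shelve them on a lazy susan

### The job

Two jars have just been filled in the slanted stand and at least one still has a loose cap: try each cap and screw it fully tight before its jar leaves the stand. Then stand the jars upright in the two empty compartments of the lazy susan, one in each, setting them down gently, without turning the lazy susan or knocking over the jars already on it.

Things in the scene. Friction and masses are not known exactly. Their poses are not given: they have to be found in the camera images.
- jar_1: Square amber glass jar, 56 x 56 x 126 mm with its cap, 0.3 to 0.5 kg. Origin: centre of the underside; z up the jar's axis, label on the -x face. Square to z = 84 mm, then shoulder and neck; black ribbed screw cap, 52 mm across, from z = 100 to 126. Starts in a pocket of the stand, leaning 30 degrees towards the robot. Both jars look alike and may be in either pocket
- jar_2: Square amber glass jar, 56 x 56 x 126 mm with its cap, 0.3 to 0.5 kg. Origin: centre of the underside; z up the jar's axis, label on the -x face. Square to z = 84 mm, then shoulder and neck; black ribbed screw cap, 52 mm across, from z = 100 to 126. Starts in a pocket of the stand, leaning 30 degrees towards the robot. Both jars look alike and may be in either pocket
- jar_1_captop (a point): Centre of the top of this jar's cap; z is the jar's axis. 126 mm up the axis when tight, 1 mm more for each 0.35 rad of looseness: tight, or up to 1.3 rad loose. Clockwise from above tightens, to a hard stop (0.6 N m is firmly tight). A loose cap turns against 0.1 N m and stays where it is left. This frame's heading says nothing about tightness
- jar_2_captop (a point): Centre of the top of this jar's cap; z is the jar's axis. 126 mm up the axis when tight, 1 mm more for each 0.35 rad of looseness: tight, or up to 1.3 rad loose. Clockwise from above tightens, to a hard stop (0.6 N m is firmly tight). A loose cap turns against 0.1 N m and stays where it is left. This frame's heading says nothing about tightness
- stand: Fixed wooden stand, 120 x 208 mm, 115 high. Origin: centre of its underside; -x is its front, towards the robot; y along the row. Two square pockets at y = +55 and -55 mm, 60 mm inside, 62 deep; their axes point up and forward along (-0.5, 0, 0.866) here. A pocket lets its jar turn 0.1 rad, then stops it. A jar is free after 65 mm along the axis
- susan: Lazy susan: wooden tray 240 mm across on a fixed foot, turning almost freely (0.02 N m) about its vertical axis. Origin: on the axis under the tray, 11 mm above the worktop; the floor is 12 mm higher. Rim 20 mm and dividers 24 mm above the floor, centre knob 47 mm. The two far compartments hold three jars up to 108 mm tall, standing loose
- susan_jar: Bystander: round jar with a screw lid, 60 x 80 mm, loose in a far compartment of the lazy susan. Origin: centre of the underside, z up
- susan_spice_a: Bystander: spice jar, 46 x 99 mm, loose in a far compartment of the lazy susan. Origin: centre of the underside, z up
- susan_spice_b: Bystander: spice jar, 45 x 108 mm, loose in the same compartment. Origin: centre of the underside, z up
- bay_left (a point): Centre of the floor of the left empty compartment of the lazy susan, as seen from the robot; on the floor's top face, 23 mm above the worktop, 66 mm from the axis. A quarter circle between two dividers 24 mm high and the rim; a jar fits at any heading with its axis within 8 mm of this point
- bay_right (a point): Centre of the floor of the right empty compartment of the lazy susan, as seen from the robot; on the floor's top face, 23 mm above the worktop, 66 mm from the axis. A quarter circle between two dividers 24 mm high and the rim; a jar fits at any heading with its axis within 8 mm of this point

How it is judged:
By the outcome, as a careful person would: the job done as asked, in the order asked, and still so for the second after the job is handed in, with the robot touching nothing.
It also fails if it takes over 64 s, if anything falls off the work surface, if the arm or the gripper's body presses on something with over 40 N, if the wrist force passes 120 N, or if a joint passes its speed limit or range.

### The arm

A 7-joint arm with a two-finger parallel gripper is mounted at the origin on a cart in front of the work surface, level with it; the furniture and walls round the work are solid. World frame = base frame: x ahead of the robot, y to its left, z up, the work surface at z = 0. Lengths are in m, angles in rad, forces in N, time in s.
With the tool pointing down it reaches from about 0.4 to 0.85 m from the base axis. Payload 10.4 kg.
Tool frame: the origin (TCP) lies at the very end of the fingers, on their centre line; the grasp point (between the pads) lies 19 mm behind it (r.pinch_z is the distance from the TCP to the grasp point, in m); z points along the fingers, y is the line along which they close (so a half turn about z gives the same grasp; the last joint's range is limited). The gripper opens to 87 mm and grips with 3 to 60 N. Pads are 19 mm wide; open, the fingers measure 117 mm over their backs; the gripper's body (75 mm by 190 mm) begins 51 mm behind the grasp point.
Start: joints at [-1.226, 0.332, -0.065, 1.46, 0.022, 1.35, -0.088], TCP at [0.225, 0.583, 0.223] pointing down, gripper open.
Joint ranges: [-2.6, 2.6], [-0.5, 2.12], [-1.47, 1.34], [0.16, 2.42], [-1.27, 4.41], [0.06, 2.06], [-2.6, 2.6]. Speed limits (rad/s): [2.22, 2.22, 2.79, 2.79, 3.14, 3.14, 3.14].

### API

Orientations are given as a unit quaternion [x, y, z, w].
In Python, from bench import r, camera gives the robot as it stands. The module is installed in compiled form; this text tells all that it offers.
- The arm moves only by the shell command python3 -m pendant 'ROWS' [FORCE]. ROWS is JSON, a list of rows, each an object with "dp": the shift along the tool's x, y, z as a fraction of full scale, a list of three; "rotation": the turn, a rotation vector about the tool's x, y, z as a fraction of full scale, a list of three; "jaw": the opening, from 0 (shut) to 1 (fully open). A call has 1 to 8 rows; each row is the pose to reach, as a shift and turn from the pose commanded when the call began, along the tool's axes at that moment, turning the shorter way round; what a row does not reach only later rows make up. Full scale, the value 1, is 0.15 m for a shift and 2 pi rad for a turn. A row lasts 1/8 s, in which the tool goes at most 62.5 mm and 10.7 degrees, less where a joint would pass 70% of its speed; a pose out of reach is approached as far as the arm can. A call with a number of a shift or a turn outside -1 to 1 is refused whole. A call with a gripper value outside its range is refused whole. The fingers move at their own pace and stop on an object; FORCE is the grip in N (left out, the last holds). Time passes only in rows, so rows that repeat a pose let the fingers close. It gives the time, the measured TCP pose, the force, the opening and the grip force at its end, in the units of the state.
- r.read_state(): the state, without advancing time (a new reading comes with each control period).
- camera(name): name is "scene" or "side" or "wrist"; returns a dict with "image" (420x560x3 uint8, red, green, blue), "z_map" (420x560 float32, m along the optical axis (not along the pixel's ray), 0 where there is no reading), "mtx" (3x3 intrinsics, pixels), "T" (4x4, takes a point from camera to world coordinates). Camera axes: x right, y down, z forward; pixel columns grow to the right and rows downward; lengths in m; the calibration is good to about 2 mm. A picture is of the moment at which its call begins.
- r.close_job(): hands the job in; it is judged then, once.
The state is a dict: "time": time; "joint_positions": joint angles; "joint_vel": joint speeds; "joint_torque": joint torques, N m; "ee_pos": TCP position; "eef_rot": TCP orientation; "ft_force": force on the tool from outside, world axes, zero at the start; "torque": the same for the moment, N m; "width": finger opening in m; "grip_force": force on a finger pad.
Only numpy, scipy, OpenCV 4.12 (cv2) and the standard library are available. Lean on these libraries where they do the work, as an engineer would, in place of code of your own. Each camera call takes 0.05 s, during which the arm holds its last target. There are 200 camera calls.

## Working session

There is one attempt and no reset: what is moved stays moved. The work goes in short steps, Python scripts to look and compute and a shell command to move; the robot and the scene stay as the last step left them, time stands still between calls to the robot, and variables do not carry over. Pictures are saved under pics/ and viewed, at most 10 in all, crops included, and the job is handed in when it is done.

```bash
mkdir -p pics
python3 - <<'E'
from bench import r,camera
import cv2,numpy as np
s=r.read_state();print(s['time'],s['ee_pos'],s['eef_rot'],s['width'])
ims=[]
for n in ["scene","side"]:
    c=camera(n);np.savez(f'{n}0.npz',**c);print(n,c['mtx'].round(1).tolist(),c['T'].round(3).tolist())
    cv2.imwrite(f'pics/{n}0.png',c['image'][:,:,::-1])
E
```

```text
0.0 [0.22460665 0.58283569 0.22174264] [ 1.82856446e-01  9.83139370e-01 -7.01126746e-04 -8.35422613e-05] 0.0871999278708595
scene [[421.3, 0.0, 281.4], [0.0, 421.3, 209.2], [0.0, 0.0, 1.0]] [[0.907, -0.156, 0.392, 0.136], [-0.422, -0.363, 0.831, -0.698], [0.013, -0.919, -0.395, 0.492], [0.0, 0.0, 0.0, 1.0]]
side [[463.1, 0.0, 278.1], [0.0, 463.1, 216.9], [0.0, 0.0, 1.0]] [[0.998, -0.022, 0.057, 0.472], [-0.061, -0.382, 0.922, -0.649], [0.001, -0.924, -0.383, 0.432], [0.0, 0.0, 0.0, 1.0]]
```

View pics/scene0.png

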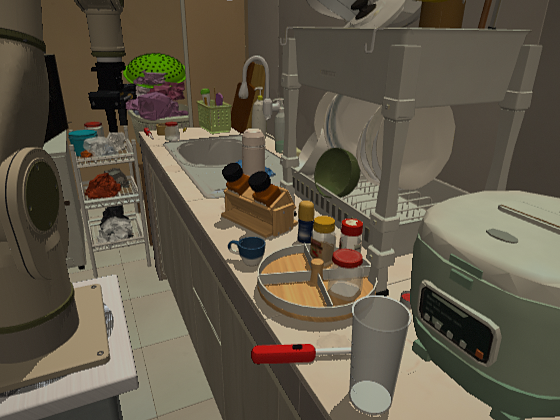

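View pics/side0.png

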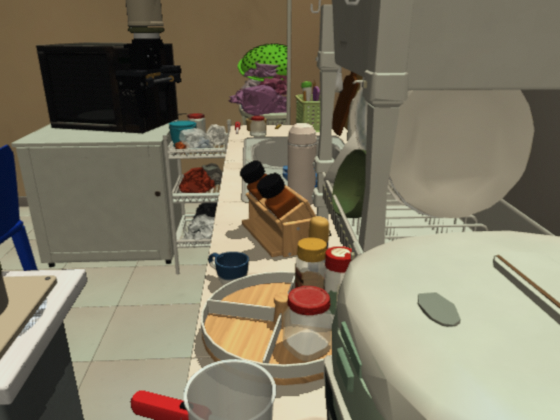

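The scene view shows the stand with black caps at about (233,172) and (262,181). The susan is centred near (317,272), with its empty bays on the left and near side, and there is a blue mug at (248,247). The side view shows the caps at (252,173) and (273,188), the susan knob at (281,303), and the dish rack close behind the stand.

```bash
cat > h.py <<'E'
import numpy as np,cv2
def cloud(c):
    v,u=np.indices(c['z_map'].shape);z=c['z_map'];K=c['mtx']
    p=np.stack([(u-K[0,2])/K[0,0]*z,(v-K[1,2])/K[1,1]*z,z],-1)
    return p@c['T'][:3,:3].T+c['T'][:3,3]
E
python3 - <<'E'
import numpy as np,cv2
from h import *
P={}
for n,boxes in [("scene",[(215,155,248,196),(246,165,282,203)]),("side",[(238,158,266,186),(256,170,291,208)])]:
    c=dict(np.load(n+'0.npz'));p=cloud(c);im=c['image'];dark=(im.max(-1)<50)&(c['z_map']>0)
    for b in boxes:
        m=np.zeros_like(dark);m[b[1]:b[3],b[0]:b[2]]=1;m&=dark
        k,l,st,ce=cv2.connectedComponentsWithStats(m.astype(np.uint8));i=1+st[1:,4].argmax();q=p[l==i]
        print(n,st[i],ce[i].round(1),np.median(q,0).round(3),q.min(0).round(3),q.max(0).round(3))
    # height map of the worktop region
    w=(p[...,0]>0.3)&(p[...,0]<0.9)&(p[...,1]>-.5)&(p[...,1]<.7)&(p[...,2]>-.02)&(p[...,2]<.4)&(c['z_map']>0)
    P[n]=p[w],im[w]
q=np.concatenate([P[n][0] for n in P]);col=np.concatenate([P[n][1] for n in P])
o=np.argsort(q[:,2]);q,col=q[o],col[o]
S=500;img=np.zeros((600,600,3),np.uint8);hm=np.zeros((600,600),np.float32)
# image: col = (0.7-y)*500, row=(0.9-x)*500... 
a=((.7-q[:,1])*S).astype(int).clip(0,599);b=((.9-q[:,0])*S).astype(int).clip(0,599)
for d in (0,1):
  for e in (0,1): img[(b+d).clip(0,599),(a+e).clip(0,599)]=col[:,::-1]; hm[(b+d).clip(0,599),(a+e).clip(0,599)]=q[:,2]
out=np.concatenate([img[:310],cv2.applyColorMap((hm[:310]*255/.3).clip(0,255).astype(np.uint8),cv2.COLORMAP_JET)])
cv2.imwrite('pics/top0.png',out[:600])
E
```

```text
scene [222 163  21  20 304] [232.2 172. ] [0.469 0.312 0.142] [0.444 0.296 0.082] [0.563 0.503 0.16 ]
scene [248 171  23  22 367] [259.2 181.2] [0.504 0.21  0.145] [0.48  0.193 0.068] [0.6   0.469 0.164]
side [241 161  25  25 446] [253.6 173.3] [0.479 0.305 0.143] [0.451 0.206 0.111] [0.501 0.341 0.16 ]
side [256 170  28  29 579] [268.8 184.2] [0.507 0.207 0.143] [0.484 0.193 0.087] [0.535 0.315 0.162]
```

View pics/top0.png

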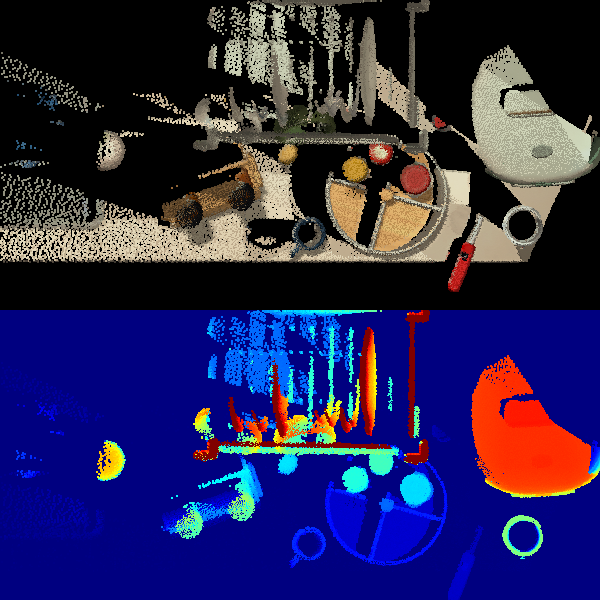

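```bash
cat >> h.py <<'E'
from scipy.spatial.transform import Rotation as R
def frame(z,y):
    z=np.array(z,float);z/=np.linalg.norm(z);y=np.array(y,float);y-=z*(y@z);y/=np.linalg.norm(y)
    return R.from_matrix(np.stack([np.cross(y,z),y,z],1))
def go(p,Rt,s=None,flip=True):
    """prints rows' dp/rotation from the present pose to pose p,Rt"""
    from bench import r
    s=s or r.read_state();R0=R.from_quat(s['eef_rot'])
    v=(R0.inv()*Rt).as_rotvec()
    if flip:
        v2=(R0.inv()*Rt*R.from_rotvec([0,0,np.pi])).as_rotvec()
        if np.linalg.norm(v2)<np.linalg.norm(v): v=v2
    d=R0.inv().apply(np.array(p)-s['ee_pos'])
    print('dp',(d/.15).round(4).tolist(),'rot',(v/2/np.pi).round(4).tolist(),'mm',round(np.linalg.norm(d)*1e3,1),'deg',round(np.degrees(np.linalg.norm(v)),1))
def brief(s=None):
    from bench import r
    s=s or r.read_state();print(round(s['time'],2),'q',np.round(s['joint_positions'],2),'p',np.round(s['ee_pos'],4),'f',np.round(s['ft_force'],1),'m',np.round(s['torque'],2),'w',round(s['width'],4),'g',round(s['grip_force'],1))
E
python3 - <<'E'
from h import *
from bench import r,camera
c=camera('wrist');s=r.read_state();R0=R.from_quat(s['eef_rot'])
print('cam in tool',(R0.inv().as_matrix()@c['T'][:3,:3]).round(2).tolist(),R0.inv().apply(c['T'][:3,3]-s['ee_pos']).round(3))
ax=np.array([-.48,-.14,.866]);p=np.array([.49,.26,.14])+.2*ax
go(p,frame(-ax,[.85,.5,0]))
for n in ('scene','side'):
    c=dict(np.load(n+'0.npz'));q=cloud(c);im=c['image'];w=c['z_map']>0
    for lo,hi in [((.58,.0,.1),(.72,.35,.8))]:
        t=q[w&(q>lo).all(-1)&(q<hi).all(-1)];print(n,len(t),[(z,t[(t[:,2]>z)&(t[:,2]<z+.05)][:,0].min().round(3)) for z in np.arange(.1,.6,.05) if ((t[:,2]>z)&(t[:,2]<z+.05)).any()])
E
```

```text
cam in tool [[0.0, -0.96, -0.29], [1.0, 0.0, -0.0], [0.0, -0.29, 0.96]] [ 0.079  0.    -0.162]
dp [-1.8948, -1.7777, -0.6062] rot [-0.07, -0.0479, 0.0987] mm 400.2 deg 46.9
scene 14503 [(np.float64(0.1), np.float64(0.581)), (np.float64(0.15000000000000002), np.float64(0.599)), (np.float64(0.20000000000000004), np.float64(0.611)), (np.float64(0.25000000000000006), np.float64(0.612)), (np.float64(0.30000000000000004), np.float64(0.609)), (np.float64(0.3500000000000001), np.float64(0.599)), (np.float64(0.40000000000000013), np.float64(0.606)), (np.float64(0.45000000000000007), np.float64(0.584)), (np.float64(0.5000000000000001), np.float64(0.63)), (np.float64(0.5500000000000002), np.float64(0.641))]
side 8925 [(np.float64(0.1), np.float64(0.58)), (np.float64(0.15000000000000002), np.float64(0.604)), (np.float64(0.20000000000000004), np.float64(0.616)), (np.float64(0.25000000000000006), np.float64(0.616)), (np.float64(0.30000000000000004), np.float64(0.614)), (np.float64(0.3500000000000001), np.float64(0.604)), (np.float64(0.40000000000000013), np.float64(0.611)), (np.float64(0.45000000000000007), np.float64(0.589))]
```

```bash
M='{"dp":[-0.99,-0.93,-0.6],"rotation":[-0.035,-0.024,0.05],"jaw":1}'; python3 -m pendant '[{"dp":[-0.99,-0.93,-0.6],"rotation":[-0.035,-0.024,0.05],"jaw":1},{"dp":[-0.99,-0.93,-0.6],"rotation":[-0.035,-0.024,0.05],"jaw":1},{"dp":[-0.99,-0.93,-0.6],"rotation":[-0.035,-0.024,0.05],"jaw":1},{"dp":[-0.99,-0.93,-0.6],"rotation":[-0.035,-0.024,0.05],"jaw":1},{"dp":[-0.99,-0.93,-0.6],"rotation":[-0.035,-0.024,0.05],"jaw":1},{"dp":[-0.99,-0.93,-0.6],"rotation":[-0.035,-0.024,0.05],"jaw":1}]'
python3 - <<'E'
from h import *
brief()
ax=np.array([-.48,-.14,.866]);p=np.array([.49,.26,.14])+.2*ax
go(p,frame(-ax,[.85,.5,0]))
E
```

```text
time: 0.9
ee_pos: [0.3125, 0.4001, 0.3121]
eef_rot: [0.332, 0.934, 0.094, 0.093]
ft_force: [-1.1, 0.8, 0.2]
width: 0.0873
grip_force: 0.0
0.9 q [-1.17 -0.14  0.05  1.82  0.18  1.26 -0.27] p [0.3125 0.4001 0.3121] f [-1.1  0.8  0.2] m [-0.23  0.31  0.05] w 0.0873 g 0.0
dp [-1.1292, -0.525, -0.0048] rot [-0.035, -0.0239, 0.0488] mm 186.8 deg 23.3
```

```bash
python3 -m pendant '[{"dp":[-1,-0.52,0.25],"rotation":[-0.035,-0.024,0.049],"jaw":1},{"dp":[-1,-0.52,0.25],"rotation":[-0.035,-0.024,0.049],"jaw":1},{"dp":[-1,-0.52,0.25],"rotation":[-0.035,-0.024,0.049],"jaw":1},{"dp":[-1,-0.52,0.25],"rotation":[-0.035,-0.024,0.049],"jaw":1},{"dp":[-1,-0.52,0.25],"rotation":[-0.035,-0.024,0.049],"jaw":1}]'
python3 - <<'E'
from h import *
from bench import r,camera
brief()
c=camera('wrist');np.savez('w1.npz',**c);cv2.imwrite('pics/w1.png',c['image'][:,:,::-1]);print(c['mtx'].round(1).tolist())
E
```

```text
time: 1.52
ee_pos: [0.3888, 0.25, 0.2747]
eef_rot: [0.464, 0.847, 0.183, 0.183]
ft_force: [0.4, 0.3, -0.5]
width: 0.0865
grip_force: 0.0
1.52 q [-1.02 -0.45  0.09  2.19  0.41  1.   -0.51] p [0.3888 0.25   0.2747] f [ 0.4  0.3 -0.5] m [-0.22  0.58 -0.03] w 0.0865 g 0.0
[[375.6, 0.0, 286.1], [0.0, 375.6, 206.9], [0.0, 0.0, 1.0]]
```

View pics/w1.png

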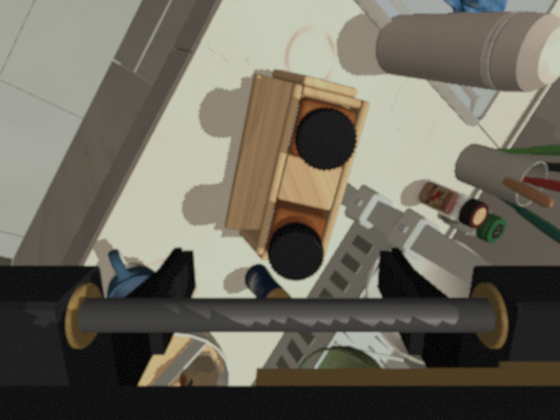

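The wrist view shows the stand with cap tops at about (325,138) and (295,250), clear of the fingers. Next I fit them.

```bash
cat > caps.py <<'E'
from h import *
def caps(c,boxes):
    p=cloud(c);im=c['image'];out=[]
    for b in boxes:
        m=np.zeros(im.shape[:2],np.uint8);m[b[1]:b[3],b[0]:b[2]]=1
        m&=((im.max(-1)<48)&(c['z_map']>0)).astype(np.uint8)
        k,l,st,ce=cv2.connectedComponentsWithStats(m);i=1+st[1:,4].argmax();q=p[l==i]
        # top disc plane: RANSAC-free, start from nominal axis
        n=np.array([-.48,-.14,.866])
        for _ in range(6):
            h=q@n;top=np.percentile(h,90);t=q[abs(h-np.median(h[h>top-.004]))<.0025]
            cc=t.mean(0);n=np.linalg.svd(t-cc)[2][2];n*=np.sign(n[2])
        # centre: circle of the top disc in the image plane of the disc
        f=frame(n,[0,1,0]);uv=f.inv().apply(t-cc)[:,:2].astype(np.float32)
        (x,y),rad=cv2.minEnclosingCircle(uv);e=cv2.fitEllipse(cv2.convexHull(uv))
        C=cc+f.apply([e[0][0],e[0][1],0]);out.append((C,n))
        print('blob',st[i],'n pts',len(t),'normal',n.round(3),'tilt',np.degrees(np.arccos(n[2])).round(1),'centre',C.round(4),'encl',(cc+f.apply([x,y,0])).round(4),'diam',np.round(e[1],4),round(2*rad,4))
    return out
E
python3 - <<'E'
from caps import *
c=dict(np.load('w1.npz'))
o=caps(c,[(285,95,365,180),(258,212,330,285)])
d=o[0][0]-o[1][0];print('d',d.round(4),np.linalg.norm(d),'yaw',np.arctan2(-d[0],d[1]))
for (C,n),px in zip(o,[0,1]):
    q=np.linalg.inv(c['T'])@np.r_[C,1];print((c['mtx']@q[:3]/q[2])[:2])
c0={n:dict(np.load(n+'0.npz')) for n in('scene','side')}
# two-view triangulation check with the wrist + side ray of the cap centroids
for C,n in o:
    for k in c0:
        q=np.linalg.inv(c0[k]['T'])@np.r_[C,1];print(k,(c0[k]['mtx']@q[:3]/q[2])[:2].round(1))
# wood front/side edges -> yaw: stand top side plane normals
p=cloud(c);im=c['image'].astype(int)
hs=cv2.cvtColor(c['image'],cv2.COLOR_RGB2HSV);w=(hs[...,0]>8)&(hs[...,0]<25)&(hs[...,1]>70)&(p[...,2]>.02)&(p[...,2]<.125)&(p[...,0]<.62)&(p[...,1]>.1)&(p[...,1]<.4)
q=p[w];print(len(q),q.min(0),q.max(0));print(cv2.minAreaRect((q[:,:2]*1000).astype(np.float32)))
E
```

```text
blob [ 295  108   60   61 2816] n pts 2708 normal [-0.477 -0.167  0.863] tilt 30.4 centre [0.4675 0.325  0.1477] encl [0.4681 0.3253 0.1481] diam [0.0491 0.0504] 0.0515
blob [ 268  222   54   57 2403] n pts 2038 normal [-0.477 -0.158  0.864] tilt 30.2 centre [0.5033 0.2223 0.1507] encl [0.503  0.2222 0.1505] diam [0.0487 0.0499] 0.051
d [-0.0357  0.1027 -0.0029] 0.10879184135319553 yaw 0.3346820225729349
[325.41860318 139.47250602]
[295.49348486 254.90620002]
scene [230.4 168.7]
side [248.3 166.7]
scene [257.5 177.6]
side [266.5 179.7]
8692 [0.45225431 0.13261386 0.02003987] [0.61662375 0.3954167  0.12498727]
((540.5655517578125, 267.0505065917969), (140.38714599609375, 262.3961181640625), 35.658321380615234)
```

```bash
cat >> h.py <<'E'
AX=np.array([-.473,-.163,.866]);AX/=np.linalg.norm(AX)
CA=np.array([.4677,.3251,.1479]);CB=np.array([.5032,.2223,.1506])
E
python3 - <<'E'
from h import *
Rt=frame(-AX,[.85,.5,0])
for h in (.02,-.029): go(CB+h*AX,Rt)
E
```

```text
dp [-0.4292, 0.0558, 0.9246] rot [-0.0009, 0.0037, 0.0021] mm 153.1 deg 1.6
dp [-0.4215, 0.0577, 1.2512] rot [-0.0009, 0.0037, 0.0021] mm 198.2 deg 1.6
```

```bash
python3 -m pendant '[{"dp":[-0.429,0.056,0.6],"rotation":[-0.001,0.004,0.002],"jaw":1},{"dp":[-0.429,0.056,0.925],"rotation":[-0.001,0.004,0.002],"jaw":1},{"dp":[-0.429,0.056,0.925],"rotation":[-0.001,0.004,0.002],"jaw":1},{"dp":[-0.429,0.056,0.925],"rotation":[-0.001,0.004,0.002],"jaw":1}]'
python3 - <<'E'
from h import *
from bench import r,camera
brief();go(CB-.029*AX,frame(-AX,[.85,.5,0]))
E
```

```text
time: 2.08
ee_pos: [0.4939, 0.2175, 0.1658]
eef_rot: [0.467, 0.846, 0.191, 0.173]
ft_force: [-0.4, 0.1, -0.9]
width: 0.0871
grip_force: 0.0
2.08 q [-1.01 -0.2   0.39  2.23  0.37  0.62 -0.29] p [0.4939 0.2175 0.1658] f [-0.4  0.1 -0.9] m [-0.26  0.63  0.04] w 0.0871 g 0.0
dp [0.008, 0.0122, 0.3154] rot [-0.0006, 0.0001, 0.0] mm 47.4 deg 0.2
```

```bash
python3 -m pendant '[{"dp":[0.008,0.012,0.16],"rotation":[-0.001,0,0],"jaw":1},{"dp":[0.008,0.012,0.315],"rotation":[-0.001,0,0],"jaw":1},{"dp":[0.008,0.012,0.315],"rotation":[-0.001,0,0],"jaw":1},{"dp":[0.008,0.012,0.315],"rotation":[-0.001,0,0],"jaw":0},{"dp":[0.008,0.012,0.315],"rotation":[-0.001,0,0],"jaw":0},{"dp":[0.008,0.012,0.315],"rotation":[-0.001,0,0],"jaw":0},{"dp":[0.008,0.012,0.315],"rotation":[-0.001,0,0],"jaw":0}]' 45
python3 - <<'E'
from h import *
brief();go(CB-.029*AX,frame(-AX,[.85,.5,0]))
E
```

```text
time: 2.95
ee_pos: [0.5172, 0.227, 0.1279]
eef_rot: [0.467, 0.845, 0.196, 0.175]
ft_force: [-0.7, -0.1, -1.0]
width: 0.0546
grip_force: 0.3
2.95 q [-1.01 -0.08  0.44  2.23  0.33  0.48 -0.26] p [0.5172 0.227  0.1279] f [-0.7 -0.1 -1. ] m [-0.34  0.62  0.01] w 0.0546 g 0.3
dp [0.0029, -0.0095, 0.013] rot [0.0012, -0.0002, -0.0003] mm 2.5 deg 0.4
```

```bash
python3 -m pendant '[{"dp":[0,0,0],"rotation":[0,0,0],"jaw":0},{"dp":[0,0,0],"rotation":[0,0,0],"jaw":0},{"dp":[0,0,0],"rotation":[0,0,0],"jaw":0}]' 45
python3 -c "
from h import *;brief()"
python3 -m pendant '[{"dp":[0,0,0],"rotation":[0,0,0.02],"jaw":0},{"dp":[0,0,0],"rotation":[0,0,0.04],"jaw":0},{"dp":[0,0,0],"rotation":[0,0,0.06],"jaw":0},{"dp":[0,0,0],"rotation":[0,0,0.06],"jaw":0}]' 45
python3 -c "
from h import *;brief();from bench import r;s=r.read_state();print(R.from_quat(s['eef_rot']).inv().apply(s['torque']))"
```

```text
time: 3.32
ee_pos: [0.5169, 0.2267, 0.1273]
eef_rot: [0.467, 0.845, 0.195, 0.174]
ft_force: [-5.7, -2.6, 3.9]
width: 0.0511
grip_force: 45.0
3.33 q [-1.01 -0.08  0.44  2.23  0.33  0.48 -0.26] p [0.5169 0.2267 0.1273] f [-5.7 -2.6  3.9] m [-0.6   1.17 -0.05] w 0.0511 g 45.0
time: 3.82
ee_pos: [0.5172, 0.2268, 0.1273]
eef_rot: [0.617, 0.742, 0.224, 0.135]
ft_force: [-0.1, 0.2, -3.2]
width: 0.0512
grip_force: 45.0
3.83 q [-0.98 -0.07  0.41  2.23  0.32  0.48 -0.63] p [0.5172 0.2268 0.1273] f [-0.1  0.2 -3.2] m [-0.24  0.68  0.08] w 0.0512 g 45.0
[ 0.71913358 -0.0689551  -0.0745589 ]
```

```bash
cat > t.py <<'E'
from h import *
from bench import r
s=r.read_state();brief(s);Q=R.from_quat(s['eef_rot']);print('tool torque',Q.inv().apply(s['torque']).round(3),'tool force',Q.inv().apply(s['ft_force']).round(1),'y axis',Q.as_matrix()[:,1].round(3),'heading about -AX from start',np.degrees((frame(-AX,[.85,.5,0]).inv()*Q).as_rotvec()[2]).round(1))
E
python3 -m pendant '[{"dp":[0,0,0],"rotation":[0,0,0.02],"jaw":0},{"dp":[0,0,0],"rotation":[0,0,0.04],"jaw":0},{"dp":[0,0,0],"rotation":[0,0,0.06],"jaw":0},{"dp":[0,0,0],"rotation":[0,0,0.06],"jaw":0}]' 45; python3 t.py
```

```text
time: 4.32
ee_pos: [0.5172, 0.227, 0.1274]
eef_rot: [0.744, 0.615, 0.246, 0.091]
ft_force: [2.0, 0.7, -3.0]
width: 0.0512
grip_force: 45.0
4.33 q [-0.96 -0.07  0.38  2.23  0.31  0.48 -1.  ] p [0.5172 0.227  0.1274] f [ 2.   0.7 -3. ] m [-0.13  0.56  0.05] w 0.0512 g 45.0
tool torque [ 0.535 -0.215 -0.008] tool force [0.1 0.2 3.6] y axis [ 0.87  -0.228  0.437] heading about -AX from start 43.1
```

```bash
python3 -m pendant '[{"dp":[0,0,0],"rotation":[0,0,0.02],"jaw":0},{"dp":[0,0,0],"rotation":[0,0,0.04],"jaw":0},{"dp":[0,0,0],"rotation":[0,0,0.06],"jaw":0},{"dp":[0,0,0],"rotation":[0,0,0.06],"jaw":0}]' 45; python3 t.py
```

```text
time: 4.82
ee_pos: [0.5179, 0.2268, 0.128]
eef_rot: [0.846, 0.464, 0.259, 0.043]
ft_force: [4.1, 0.5, -3.0]
width: 0.0511
grip_force: 45.0
4.83 q [-0.93 -0.07  0.36  2.23  0.31  0.48 -1.37] p [0.5179 0.2268 0.128 ] f [ 4.1  0.5 -3. ] m [-0.47 -0.1  -0.18] w 0.0511 g 45.0
tool torque [-0.358 -0.358 -0.083] tool force [1.  1.9 4.6] y axis [ 0.763 -0.565  0.314] heading about -AX from start 64.7
```

```bash
python3 -m pendant '[{"dp":[0,0,0],"rotation":[0,0,0.02],"jaw":0},{"dp":[0,0,0],"rotation":[0,0,0.04],"jaw":0},{"dp":[0,0,0],"rotation":[0,0,0.04],"jaw":0}]' 45; python3 t.py
```

```text
time: 5.2
ee_pos: [0.5195, 0.228, 0.13]
eef_rot: [0.896, 0.355, 0.265, 0.01]
ft_force: [10.5, 0.7, 0.9]
width: 0.0508
grip_force: 45.0
5.2 q [-0.91 -0.07  0.34  2.23  0.31  0.47 -1.62] p [0.5195 0.228  0.13  ] f [10.5  0.7  0.9] m [-0.59 -1.59  0.63] w 0.0508 g 45.0
tool torque [-1.086  0.947 -1.1  ] tool force [7.2 6.4 4.5] y axis [ 0.632 -0.747  0.207] heading about -AX from start 79.0
```

```bash
python3 -m pendant '[{"dp":[0,0,0],"rotation":[0,0,-0.016],"jaw":0},{"dp":[0,0,0],"rotation":[0,0,-0.022],"jaw":0},{"dp":[0,0,0],"rotation":[0,0,-0.022],"jaw":0}]' 45; python3 t.py
```

```text
time: 5.58
ee_pos: [0.5178, 0.2279, 0.1286]
eef_rot: [0.871, 0.415, 0.262, 0.028]
ft_force: [3.5, 3.1, 2.4]
width: 0.051
grip_force: 45.0
5.58 q [-0.92 -0.07  0.35  2.23  0.31  0.48 -1.49] p [0.5178 0.2279 0.1286] f [3.5 3.1 2.4] m [ 0.55 -0.26  0.32] w 0.051 g 45.0
tool torque [ 0.233  0.643 -0.053] tool force [5.2 1.1 0.1] y axis [ 0.708 -0.654  0.265] heading about -AX from start 71.3
```

```bash
python3 -m pendant '[{"dp":[0,0,-0.1],"rotation":[0,0,0],"jaw":0},{"dp":[0,0,-0.2],"rotation":[0,0,0],"jaw":0},{"dp":[0,0,-0.3],"rotation":[0,0,0],"jaw":0},{"dp":[0,0,-0.4],"rotation":[0,0,0],"jaw":0}]' 45; python3 t.py;  python3 - <<'E'
from h import *
p=[];col=[]
for n in ('scene','side'):
    c=dict(np.load(n+'0.npz'));q=cloud(c);h=cv2.cvtColor(c['image'],cv2.COLOR_RGB2HSV)
    w=(c['z_map']>0)&(q[...,0]>.36)&(q[...,0]<.66)&(q[...,1]>-.21)&(q[...,1]<.06)
    P=q[w]
    # rim: top ring ~43mm ; floor; knob
    rad=None
    rim=P[(P[:,2]>.036)&(P[:,2]<.047)]
    d=np.linalg.norm(rim[:,:2]-[.505,-.073],axis=1);ring=rim[(d>.105)&(d<.13)]
    for _ in range(5):
        A=np.c_[2*ring[:,:2],np.ones(len(ring))];s=np.linalg.lstsq(A,(ring[:,:2]**2).sum(1),rcond=None)[0];cx=s[:2];rr=np.sqrt(s[2]+cx@cx)
        d=np.linalg.norm(rim[:,:2]-cx,axis=1);ring=rim[abs(d-rr)<.008]
    d=np.linalg.norm(P[:,:2]-cx,axis=1)
    knob=P[(d<.02)&(P[:,2]>.055)&(P[:,2]<.085)]
    fl=P[(d<.1)&(P[:,2]>.012)&(P[:,2]<.032)]
    print(n,'ring',cx.round(4),rr.round(4),len(ring),'knob',knob[:,:2].mean(0).round(4),knob[:,2].max().round(4),'floor z',np.median(fl[:,2]).round(4))
    dv=P[(d>.035)&(d<.1)&(P[:,2]>.038)&(P[:,2]<.052)]
    a=np.degrees(np.arctan2(dv[:,1]-cx[1],dv[:,0]-cx[0]))%360
    hist=np.histogram(a,72,(0,360))[0];print('div',[(i*5,int(x)) for i,x in enumerate(hist) if x>15])
    a90=np.radians(a*4);print('div phase mod90',(np.degrees(np.angle(np.exp(1j*a90).mean()))/4)%90)
    for zl,zh in ((.075,.12),(.12,.14)):
        j=P[(P[:,2]>zl)&(P[:,2]<zh)&(d<.12)]
        if len(j): print('jars',zl,j.mean(0).round(3),len(j))
E
```

```text
time: 6.08
ee_pos: [0.4878, 0.2161, 0.1787]
eef_rot: [0.872, 0.414, 0.26, 0.028]
ft_force: [3.4, 1.1, -4.3]
width: 0.0509
grip_force: 45.0
6.08 q [-0.92 -0.23  0.3   2.23  0.35  0.64 -1.52] p [0.4878 0.2161 0.1787] f [ 3.4  1.1 -4.3] m [-0.12  0.19  0.06] w 0.0509 g 45.0
tool torque [ 0.103 -0.193 -0.073] tool force [0.8 0.5 5.5] y axis [ 0.708 -0.655  0.265] heading about -AX from start 71.4
scene ring [ 0.5107 -0.0713] 0.1174 781 knob [ 0.5086 -0.0754] 0.07 floor z 0.0235
div [(35, 30), (40, 16), (65, 22), (70, 37), (160, 124), (165, 27), (250, 60), (265, 36), (270, 32), (275, 47), (280, 39), (285, 23)]
div phase mod90 78.95939185779811
jars 0.075 [ 0.565 -0.094  0.097] 2080
jars 0.12 [ 0.593 -0.06   0.128] 669
side ring [ 0.5149 -0.0724] 0.1177 1111 knob [ 0.5122 -0.077 ] 0.0695 floor z 0.0231
div [(70, 40), (160, 184), (165, 60), (250, 87), (255, 32), (265, 29), (270, 50), (275, 62), (280, 65), (285, 56), (290, 46), (295, 42), (300, 37), (305, 37), (355, 27)]
div phase mod90 85.20271983897852
jars 0.075 [ 0.556 -0.098  0.096] 2908
jars 0.12 [ 0.584 -0.044  0.126] 782
```

Run:
```python
from h import *
from bench import r
s=r.read_state();Q=R.from_quat(s['eef_rot']);Rt=frame([0,0,-1],[.708,-.655,0]);z=Q.as_matrix()[:,2]
go(s['ee_pos']+.05*AX,Q);go([.46,.12,.265],Rt);go([.453,-.05,.24],Rt)
C=np.array([.512,-.073])
for n in ('scene','side'):
    c=dict(np.load(n+'0.npz'));q=cloud(c);hs=cv2.cvtColor(c['image'],cv2.COLOR_RGB2HSV)
    q=q[(c['z_map']>0)&(abs(q[...,2]-.047)<.003)];d=q[:,:2]-C;rr=np.linalg.norm(d,axis=1);a=np.degrees(np.arctan2(d[:,1],d[:,0]))%360
    for a0 in (72,162,252):
        m=(rr>.03)&(rr<.105)&(abs(a-a0)<10);t=q[m][:,:2]
        if m.sum()>20:
            l=cv2.fitLine(t.astype(np.float32),cv2.DIST_HUBER,0,.001,.001).ravel();u=l[:2];print(n,a0,m.sum(),'dir',(np.degrees(np.arctan2(u[1],u[0]))%180).round(1),'off centre mm',(1e3*np.cross(u,C-l[2:])).round(1))
```

```text
dp [0.0016, 0.0004, -0.3333] rot [0.0, 0.0, 0.0] mm 50.0 deg 0.0
dp [-0.3222, 0.4407, -0.6912] rot [0.0419, -0.073, 0.0098] mm 132.1 deg 30.5
dp [-1.2534, 1.1062, -0.7572] rot [0.0419, -0.073, 0.0098] mm 275.3 deg 30.5
scene 72 44 dir 83.1 off centre mm 14.3
scene 162 78 dir 164.3 off centre mm -1.6
scene 252 52 dir 74.7 off centre mm -2.4
side 72 46 dir 74.2 off centre mm 2.7
side 162 117 dir 164.6 off centre mm -1.8
side 252 93 dir 74.4 off centre mm 2.4<stdin>:12: DeprecationWarning: Arrays of 2-dimensional vectors are deprecated. Use arrays of 3-dimensional vectors instead. (deprecated in NumPy 2.0)
```

```bash
python3 -m pendant '[{"dp":[0.001,0,-0.17],"rotation":[0,0,0],"jaw":0},{"dp":[0.001,0,-0.33],"rotation":[0,0,0],"jaw":0},{"dp":[-0.1,0.14,-0.45],"rotation":[0.014,-0.024,0.003],"jaw":0},{"dp":[-0.22,0.3,-0.58],"rotation":[0.028,-0.049,0.006],"jaw":0},{"dp":[-0.322,0.441,-0.691],"rotation":[0.042,-0.073,0.01],"jaw":0},{"dp":[-0.322,0.441,-0.691],"rotation":[0.042,-0.073,0.01],"jaw":0}]' 45; python3 t.py;  python3 - <<'E'
from h import *
from bench import r
Rt=frame([0,0,-1],[.708,-.655,0]);go([.454,-.107,.2],Rt)
E
```

```text
time: 6.82
ee_pos: [0.4617, 0.1189, 0.2645]
eef_rot: [0.917, 0.398, -0.002, 0.0]
ft_force: [0.6, -0.2, -5.0]
width: 0.0507
grip_force: 45.0
6.83 q [-0.94 -0.05  0.58  1.8   0.03  1.39 -1.12] p [0.4617 0.1189 0.2645] f [ 0.6 -0.2 -5. ] m [-0.32  0.03 -0.01] w 0.0507 g 45.0
tool torque [-0.194 -0.253  0.007] tool force [0.3 0.6 5. ] y axis [ 0.731 -0.683 -0.001] heading about -AX from start 73.4
dp [-1.1341, 0.9912, 0.4335] rot [-0.0001, 0.0006, -0.0008] mm 235.1 deg 0.3
```

```bash
python3 -m pendant '[{"dp":[-0.5,0.43,0.1],"rotation":[0,0,0],"jaw":0},{"dp":[-0.99,0.86,0.2],"rotation":[0,0.001,-0.001],"jaw":0},{"dp":[-0.99,0.86,0.3],"rotation":[0,0.001,-0.001],"jaw":0},{"dp":[-0.99,0.86,0.3],"rotation":[0,0.001,-0.001],"jaw":0},{"dp":[-0.99,0.86,0.3],"rotation":[0,0.001,-0.001],"jaw":0}]' 45; python3 t.py;  python3 - <<'E'
from h import *
from bench import r,camera
Rt=frame([0,0,-1],[.708,-.655,0]);go([.454,-.107,.15],Rt)
c=camera('scene');np.savez('s2.npz',**c);d=camera('side');np.savez('d2.npz',**d)
a=np.concatenate([c['image'][150:400,180:460],d['image'][130:380,150:430]],1)
cv2.imwrite('pics/s2.png',cv2.resize(a[:,:,::-1],(800,357)))
E
```

```text
time: 7.45
ee_pos: [0.4535, -0.0756, 0.2191]
eef_rot: [0.915, 0.403, 0.003, -0.003]
ft_force: [-0.2, 0.3, -4.1]
width: 0.0509
grip_force: 45.0
7.45 q [-0.77 -0.11  0.8   1.92  0.07  1.29 -0.73] p [ 0.4535 -0.0756  0.2191] f [-0.2  0.3 -4.1] m [-0.06  0.05 -0.03] w 0.0509 g 45.0
tool torque [-0.003 -0.081  0.031] tool force [ 0.1 -0.4  4.1] y axis [ 0.737 -0.676 -0.002] heading about -AX from start 73.0
dp [-0.1562, 0.1448, 0.459] rot [-0.0003, -0.0013, 0.0007] mm 75.9 deg 0.6
```

View pics/s2.png

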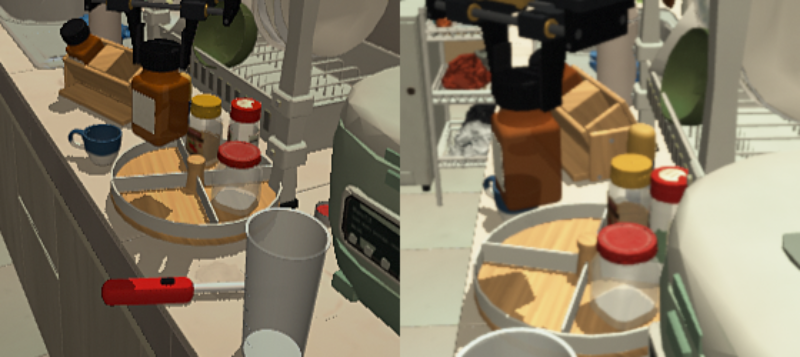

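The held jar hangs about upright over the susan, at (160,95) and (528,150) in the combined picture, and the bays are clear. Next I measure its tilt and its bottom.

```bash
cat > tilt.py <<'E'
from h import *
def tilt(files,xy,zlo,zhi,rad=.05):
    for f in files:
        c=dict(np.load(f));q=cloud(c);h=cv2.cvtColor(c['image'],cv2.COLOR_RGB2HSV)
        m=(c['z_map']>0)&(np.linalg.norm(q[...,:2]-xy,axis=-1)<rad)&(q[...,2]>zlo)&(q[...,2]<zhi)
        m=cv2.erode(m.astype(np.uint8),np.ones((3,3)))>0
        P=q[m];b=P[:,2].min();rows=[]
        for z in np.arange(zlo+.005,zhi,.006):
            t=P[abs(P[:,2]-z)<.003]
            if len(t)>12: rows.append([z,*np.median(t[:,:2],0)])
        rows=np.array(rows);k=np.polyfit(rows[:,0],rows[:,1:],1)
        print(f,len(P),'zmin',b.round(4),'zmin all',q[(c['z_map']>0)&(np.linalg.norm(q[...,:2]-xy,axis=-1)<rad-.012)&(q[...,2]>zlo-.03)&(q[...,2]<zhi)][:,2].min().round(4),'lean dx/dz,dy/dz',k[0].round(3),len(rows))
E
python3 - <<'E'
from tilt import *
tilt(['s2.npz','d2.npz'],[.4535,-.0756],.125,.20)
tilt(['s2.npz','d2.npz'],[.4535,-.0756],.10,.135)
E
```

```text
s2.npz 1261 zmin 0.1281 zmin all 0.1213 lean dx/dz,dy/dz [-0.006 -0.017] 12
d2.npz 2147 zmin 0.127 zmin all 0.1214 lean dx/dz,dy/dz [-0.073 -0.017] 12
s2.npz 83 zmin 0.1256 zmin all 0.1213 lean dx/dz,dy/dz [ 1.677 -0.385] 1
d2.npz 180 zmin 0.1236 zmin all 0.1214 lean dx/dz,dy/dz [0.904 0.196] 2tilt.py:11: RankWarning: Polyfit may be poorly conditioned
  rows=np.array(rows);k=np.polyfit(rows[:,0],rows[:,1:],1)
```

```bash
python3 -m pendant '[{"dp":[-0.156,0.145,0.15],"rotation":[0,-0.001,0.001],"jaw":0},{"dp":[-0.156,0.145,0.35],"rotation":[0,-0.001,0.001],"jaw":0},{"dp":[-0.156,0.145,0.5],"rotation":[0,-0.001,0.001],"jaw":0},{"dp":[-0.156,0.145,0.56],"rotation":[0,-0.001,0.001],"jaw":0},{"dp":[-0.156,0.145,0.56],"rotation":[0,-0.001,0.001],"jaw":0},{"dp":[-0.156,0.145,0.56],"rotation":[0,-0.001,0.001],"jaw":0}]' 45; python3 t.py;  python3 - <<'E'
from tilt import *
from bench import r,camera
Rt=frame([0,0,-1],[.708,-.655,0]);go([.454,-.107,.125],Rt)
c=camera('scene');np.savez('s3.npz',**c);d=camera('side');np.savez('d3.npz',**d)
tilt(['s3.npz','d3.npz'],[.454,-.107],.05,.115)
E
```

```text
time: 8.3
ee_pos: [0.4559, -0.1068, 0.1367]
eef_rot: [0.916, 0.401, 0.001, -0.001]
ft_force: [0.3, 0.3, -3.2]
width: 0.0513
grip_force: 45.0
8.3 q [-0.73  0.04  0.89  2.01 -0.04  1.11 -0.56] p [ 0.4559 -0.1068  0.1367] f [ 0.3  0.3 -3.2] m [-0.08  0.07  0.  ] w 0.0513 g 45.0
tool torque [-0.002 -0.103 -0.   ] tool force [ 0.4 -0.   3.2] y axis [ 0.734 -0.679  0.   ] heading about -AX from start 73.2
dp [-0.0097, -0.0084, 0.0779] rot [0.0, -0.0005, 0.0] mm 11.8 deg 0.2
s3.npz 963 zmin 0.0524 zmin all 0.0212 lean dx/dz,dy/dz [-0.083  0.017] 10
d3.npz 1653 zmin 0.0517 zmin all 0.0201 lean dx/dz,dy/dz [-0.01   0.007] 10
```

```bash
python3 -m pendant '[{"dp":[-0.01,-0.008,0.02],"rotation":[0,0,0],"jaw":0},{"dp":[-0.01,-0.008,0.04],"rotation":[0,0,0],"jaw":0},{"dp":[-0.01,-0.008,0.055],"rotation":[0,0,0],"jaw":0},{"dp":[-0.01,-0.008,0.065],"rotation":[0,0,0],"jaw":0},{"dp":[-0.01,-0.008,0.065],"rotation":[0,0,0],"jaw":0}]' 45; python3 t.py
```

```text
time: 9.02
ee_pos: [0.4532, -0.1075, 0.126]
eef_rot: [0.916, 0.4, 0.001, -0.001]
ft_force: [-0.5, 0.3, -3.6]
width: 0.051
grip_force: 45.0
9.03 q [-0.72  0.05  0.9   2.02 -0.05  1.08 -0.55] p [ 0.4532 -0.1075  0.126 ] f [-0.5  0.3 -3.6] m [-0.06  0.1   0.  ] w 0.051 g 45.0
tool torque [ 0.036 -0.109 -0.002] tool force [-0.1 -0.6  3.6] y axis [ 0.734 -0.68  -0.001] heading about -AX from start 73.2
```

```bash
python3 -m pendant '[{"dp":[0,0,0.006],"rotation":[0,0,0],"jaw":0},{"dp":[0,0,0.012],"rotation":[0,0,0],"jaw":0},{"dp":[0,0,0.012],"rotation":[0,0,0],"jaw":0}]' 45; python3 t.py; python3 -m pendant '[{"dp":[0,0,0.006],"rotation":[0,0,0],"jaw":0},{"dp":[0,0,0.012],"rotation":[0,0,0],"jaw":0},{"dp":[0,0,0.012],"rotation":[0,0,0],"jaw":0}]' 45
```

```text
time: 9.4
ee_pos: [0.4532, -0.1075, 0.1242]
eef_rot: [0.916, 0.4, 0.001, -0.001]
ft_force: [-0.1, 0.1, -3.4]
width: 0.0509
grip_force: 45.0
9.4 q [-0.72  0.06  0.9   2.03 -0.05  1.08 -0.55] p [ 0.4532 -0.1075  0.1242] f [-0.1  0.1 -3.4] m [-0.04  0.12  0.  ] w 0.0509 g 45.0
tool torque [ 0.064 -0.115  0.   ] tool force [-0.  -0.2  3.4] y axis [ 0.734 -0.68  -0.001] heading about -AX from start 73.2
time: 9.78
ee_pos: [0.4537, -0.1074, 0.1227]
eef_rot: [0.916, 0.4, 0.001, -0.001]
ft_force: [1.0, 0.5, -0.2]
width: 0.0511
grip_force: 45.0
```

```bash
python3 -m pendant '[{"dp":[0,0,0.004],"rotation":[0,0,0],"jaw":0},{"dp":[0,0,0.004],"rotation":[0,0,0],"jaw":0},{"dp":[0,0,0.004],"rotation":[0,0,0],"jaw":0.9},{"dp":[0,0,0.004],"rotation":[0,0,0],"jaw":0.9},{"dp":[0,0,0.004],"rotation":[0,0,0],"jaw":0.9},{"dp":[0,0,0.004],"rotation":[0,0,0],"jaw":0.9},{"dp":[0,0,0.004],"rotation":[0,0,0],"jaw":0.9}]' 45; python3 t.py
```

```text
time: 10.65
ee_pos: [0.4532, -0.1075, 0.1218]
eef_rot: [0.916, 0.4, 0.001, -0.001]
ft_force: [-0.5, -0.3, 0.2]
width: 0.0778
grip_force: 0.0
10.65 q [-0.72  0.06  0.9   2.03 -0.06  1.07 -0.54] p [ 0.4532 -0.1075  0.1218] f [-0.5 -0.3  0.2] m [-0.11  0.06 -0.01] w 0.0778 g 0.0
tool torque [-0.026 -0.122  0.007] tool force [-0.5 -0.2 -0.2] y axis [ 0.734 -0.68  -0.001] heading about -AX from start 73.2
```

```bash
python3 -m pendant '[{"dp":[0,0,-0.2],"rotation":[0,0,0],"jaw":0.9},{"dp":[0,0,-0.5],"rotation":[0,0,0],"jaw":1},{"dp":[0,0,-0.85],"rotation":[0,0,0],"jaw":1},{"dp":[0,0,-0.85],"rotation":[0,0,0],"jaw":1}]' 45
python3 - <<'E'
from tilt import *
from bench import r,camera
brief()
go([.42,.15,.29],frame(-AX,[.85,.5,0]),flip=False)
go(CA+.06*AX,frame(-AX,[.85,.5,0]),flip=False)
c=camera('scene');np.savez('s4.npz',**c);d=camera('side');np.savez('d4.npz',**d)
tilt(['s4.npz','d4.npz'],[.454,-.107],.05,.105)
a=np.concatenate([c['image'][150:400,180:460],d['image'][130:380,150:430]],1)
cv2.imwrite('pics/s4.png',cv2.resize(a[:,:,::-1],(800,357)))
E
```

```text
time: 11.15
ee_pos: [0.455, -0.108, 0.2527]
eef_rot: [0.916, 0.4, 0.004, -0.0]
ft_force: [-0.5, 0.4, -0.7]
width: 0.0865
grip_force: 0.0
11.15 q [-0.76 -0.12  0.85  1.85  0.09  1.37 -0.68] p [ 0.455  -0.108   0.2527] f [-0.5  0.4 -0.7] m [-0.1   0.11 -0.01] w 0.0865 g 0.0
dp [1.1048, -1.3394, -0.2443] rot [-0.0805, 0.0362, -0.2034] mm 263.0 deg 79.8
dp [1.9967, -1.9955, 0.3612] rot [-0.0805, 0.0362, -0.2034] mm 426.9 deg 79.8
s4.npz 888 zmin 0.0521 zmin all 0.0218 lean dx/dz,dy/dz [-0.043  0.033] 9
d4.npz 1464 zmin 0.0512 zmin all 0.0214 lean dx/dz,dy/dz [0.005 0.039] 9
```

View pics/s4.png

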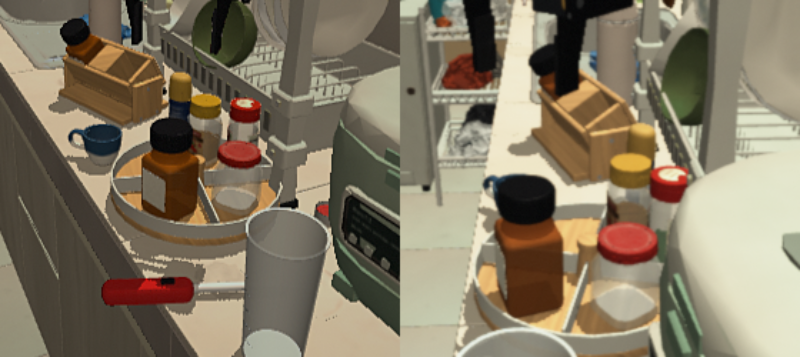

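The first jar stands upright in the right bay, at (168,170) and (528,245), and the other jars are undisturbed. On to the second jar.

```bash
python3 -m pendant '[{"dp":[0.35,-0.42,-0.25],"rotation":[-0.02,0.009,-0.05],"jaw":1},{"dp":[0.7,-0.7,-0.25],"rotation":[-0.04,0.018,-0.1],"jaw":1},{"dp":[0.99,-0.99,-0.25],"rotation":[-0.06,0.027,-0.15],"jaw":1},{"dp":[0.99,-0.99,-0.25],"rotation":[-0.08,0.036,-0.203],"jaw":1},{"dp":[0.99,-0.99,-0.25],"rotation":[-0.08,0.036,-0.203],"jaw":1},{"dp":[0.99,-0.99,-0.25],"rotation":[-0.08,0.036,-0.203],"jaw":1},{"dp":[0.99,-0.99,-0.25],"rotation":[-0.08,0.036,-0.203],"jaw":1},{"dp":[0.99,-0.99,-0.25],"rotation":[-0.08,0.036,-0.203],"jaw":1}]' 45
python3 - <<'E'
from tilt import *
from bench import r,camera
brief()
go(CA+.1*AX,frame(-AX,[.85,.5,0]),flip=False)
E
```

```text
time: 12.25
ee_pos: [0.4445, 0.1022, 0.2853]
eef_rot: [0.467, 0.847, 0.189, 0.17]
ft_force: [-0.5, 0.3, 0.6]
width: 0.0871
grip_force: 0.0
12.25 q [-0.53 -0.5   0.14  2.19  0.12  0.94  0.13] p [0.4445 0.1022 0.2853] f [-0.5  0.3  0.6] m [-0.28  0.61  0.08] w 0.0871 g 0.0
dp [1.2966, 0.4004, 0.4423] rot [-0.0015, -0.0005, 0.0003] mm 214.1 deg 0.6
```

```bash
python3 -m pendant '[{"dp":[0.2,0.06,0.25],"rotation":[-0.001,0,0],"jaw":1},{"dp":[0.55,0.17,0.3],"rotation":[-0.001,0,0],"jaw":1},{"dp":[0.95,0.3,0.35],"rotation":[-0.001,0,0],"jaw":1},{"dp":[0.95,0.4,0.35],"rotation":[-0.001,0,0],"jaw":1},{"dp":[0.95,0.4,0.35],"rotation":[-0.001,0,0],"jaw":1}]' 45
python3 - <<'E'
from caps import *
from bench import r,camera
brief()
c=camera('wrist');np.savez('w2.npz',**c)
q=np.linalg.inv(c['T'])@np.r_[CA,1];u,v=(c['mtx']@q[:3]/q[2])[:2].astype(int);print(u,v)
o=caps(c,[(u-60,max(v-60,0),u+60,v+60)])
go(CA+.02*AX,frame(-AX,[.85,.5,0]),flip=False)
E
```

```text
time: 12.88
ee_pos: [0.4421, 0.2615, 0.2535]
eef_rot: [0.468, 0.845, 0.191, 0.171]
ft_force: [-0.3, -0.6, -0.2]
width: 0.0871
grip_force: 0.0
12.88 q [-0.56 -0.29 -0.17  2.12  0.2   0.83 -0.28] p [0.4421 0.2615 0.2535] f [-0.3 -0.6 -0.2] m [-0.26  0.5  -0.03] w 0.0871 g 0.0
284 131
blob [ 250   96   71   70 3824] n pts 3793 normal [-0.472 -0.167  0.866] tilt 30.1 centre [0.4684 0.325  0.1482] encl [0.4685 0.3251 0.1483] diam [0.05   0.0508] 0.0514
dp [0.3605, -0.0061, 0.6272] rot [-0.0008, -0.0002, -0.0007] mm 108.5 deg 0.4
```

```bash
python3 -m pendant '[{"dp":[0.2,-0.003,0.3],"rotation":[-0.001,0,-0.001],"jaw":1},{"dp":[0.36,-0.006,0.6],"rotation":[-0.001,0,-0.001],"jaw":1},{"dp":[0.362,-0.006,0.627],"rotation":[-0.001,0,-0.001],"jaw":1},{"dp":[0.362,-0.006,0.627],"rotation":[-0.001,0,-0.001],"jaw":1}]' 45
python3 - <<'E'
from h import *
brief()
go(CA-.028*AX,frame(-AX,[.85,.5,0]),flip=False)
E
```

```text
time: 13.42
ee_pos: [0.4585, 0.3219, 0.1667]
eef_rot: [0.466, 0.846, 0.193, 0.174]
ft_force: [0.7, 0.7, 0.8]
width: 0.0871
grip_force: 0.0
13.43 q [-0.55 -0.08 -0.29  2.14  0.39  0.64 -0.54] p [0.4585 0.3219 0.1667] f [0.7 0.7 0.8] m [-0.22  0.6  -0.  ] w 0.0871 g 0.0
dp [0.0017, -0.007, 0.3275] rot [0.0005, -0.0001, 0.0003] mm 49.1 deg 0.2
```

```bash
python3 -m pendant '[{"dp":[0.002,-0.007,0.16],"rotation":[0,0,0],"jaw":1},{"dp":[0.002,-0.007,0.325],"rotation":[0,0,0],"jaw":1},{"dp":[0.002,-0.007,0.325],"rotation":[0,0,0],"jaw":0},{"dp":[0.002,-0.007,0.325],"rotation":[0,0,0],"jaw":0},{"dp":[0.002,-0.007,0.325],"rotation":[0,0,0],"jaw":0},{"dp":[0.002,-0.007,0.325],"rotation":[0,0,0],"jaw":0},{"dp":[0.002,-0.007,0.325],"rotation":[0,0,0],"jaw":0},{"dp":[0.002,-0.007,0.325],"rotation":[0,0,0],"jaw":0}]' 45; python3 t.py
python3 -m pendant '[{"dp":[0,0,0],"rotation":[0,0,0],"jaw":0},{"dp":[0,0,0],"rotation":[0,0,0.015],"jaw":0},{"dp":[0,0,0],"rotation":[0,0,0.03],"jaw":0},{"dp":[0,0,0],"rotation":[0,0,0.03],"jaw":0}]' 45; python3 t.py
```

```text
time: 14.42
ee_pos: [0.4802, 0.3314, 0.1243]
eef_rot: [0.465, 0.846, 0.194, 0.174]
ft_force: [-4.3, -3.1, 6.6]
width: 0.0509
grip_force: 45.0
14.43 q [-0.54  0.04 -0.28  2.14  0.49  0.55 -0.63] p [0.4802 0.3314 0.1243] f [-4.3 -3.1  6.6] m [-0.63  0.82 -0.11] w 0.0509 g 45.0
tool torque [ 1.031 -0.098 -0.068] tool force [-1.2 -1.3 -8.2] y axis [0.719 0.492 0.49 ] heading about -AX from start -0.2
time: 14.92
ee_pos: [0.4814, 0.3327, 0.1256]
eef_rot: [0.541, 0.799, 0.211, 0.156]
ft_force: [4.5, 1.4, 2.6]
width: 0.0511
grip_force: 45.0
14.93 q [-0.55  0.04 -0.28  2.14  0.5   0.54 -0.82] p [0.4814 0.3327 0.1256] f [4.5 1.4 2.6] m [-0.52 -0.92  1.39] w 0.0511 g 45.0
tool torque [-0.693 -0.008 -1.597] tool force [-0.4  5.4  0.1] y axis [0.799 0.325 0.506] heading about -AX from start 10.5
```

```bash
python3 -m pendant '[{"dp":[0,0,0],"rotation":[0,0,-0.012],"jaw":0},{"dp":[0,0,0],"rotation":[0,0,-0.022],"jaw":0},{"dp":[0,0,0],"rotation":[0,0,-0.022],"jaw":0}]' 45; python3 t.py
python3 -m pendant '[{"dp":[0,0,-0.1],"rotation":[0,0,0],"jaw":0},{"dp":[0,0,-0.2],"rotation":[0,0,0],"jaw":0},{"dp":[0,0,-0.3],"rotation":[0,0,0],"jaw":0},{"dp":[0,0,-0.4],"rotation":[0,0,0],"jaw":0},{"dp":[0,0,-0.5],"rotation":[0,0,0],"jaw":0},{"dp":[0,0,-0.6],"rotation":[0,0,0],"jaw":0},{"dp":[0,0,-0.6],"rotation":[0,0,0],"jaw":0}]' 45; python3 t.py
python3 - <<'E'
from h import *
Rt=frame([0,0,-1],[.78,.62,0])
go([.44,.22,.29],Rt)
E
```

```text
time: 15.3
ee_pos: [0.4802, 0.3325, 0.1247]
eef_rot: [0.485, 0.834, 0.199, 0.169]
ft_force: [-3.4, 0.9, 5.3]
width: 0.0508
grip_force: 45.0
15.3 q [-0.55  0.04 -0.28  2.14  0.49  0.55 -0.68] p [0.4802 0.3325 0.1247] f [-3.4  0.9  5.3] m [0.05 0.74 0.18] w 0.0508 g 45.0
tool torque [ 0.613  0.463 -0.002] tool force [ 1.9  0.5 -6. ] y axis [0.743 0.449 0.496] heading about -AX from start 2.6
time: 16.18
ee_pos: [0.4373, 0.3167, 0.203]
eef_rot: [0.486, 0.834, 0.199, 0.169]
ft_force: [0.5, 0.0, -2.5]
width: 0.0509
grip_force: 45.0
16.18 q [-0.56 -0.17 -0.29  2.14  0.32  0.72 -0.54] p [0.4373 0.3167 0.203 ] f [ 0.5  0.  -2.5] m [-0.37  0.94  0.  ] w 0.0509 g 45.0
tool torque [ 0.999  0.142 -0.022] tool force [-0.  -0.9  2.5] y axis [0.743 0.448 0.497] heading about -AX from start 2.7
dp [-0.6258, 0.0123, -0.6005] rot [0.0815, 0.0212, -0.0243] mm 130.1 deg 31.6
```

```bash
python3 - <<'E'
from h import *
Rt=frame([0,0,-1],[.7,.7,0])
go([.44,.22,.27],Rt)
E
python3 -m pendant '[{"dp":[0,0,-0.15],"rotation":[0,0,0],"jaw":0},{"dp":[-0.2,0.01,-0.3],"rotation":[0.02,0.005,-0.006],"jaw":0},{"dp":[-0.4,0.01,-0.45],"rotation":[0.041,0.011,-0.012],"jaw":0},{"dp":[-0.626,0.012,-0.6],"rotation":[0.061,0.016,-0.018],"jaw":0},{"dp":[-0.626,0.012,-0.6],"rotation":[0.082,0.021,-0.024],"jaw":0},{"dp":[-0.626,0.012,-0.6],"rotation":[0.082,0.021,-0.024],"jaw":0}]' 45; python3 t.py
python3 - <<'E'
from h import *
Rt=frame([0,0,-1],[.7,.7,0])
go([.479,-.017,.22],Rt)
E
```

```text
dp [-0.614, -0.0539, -0.4854] rot [0.0803, 0.0259, -0.042] mm 117.7 deg 33.9
time: 16.92
ee_pos: [0.4414, 0.2199, 0.287]
eef_rot: [0.436, 0.9, -0.004, -0.001]
ft_force: [-0.4, 0.4, -2.6]
width: 0.0508
grip_force: 45.0
16.93 q [-0.54  0.02 -0.02  1.69  0.    1.44  0.11] p [0.4414 0.2199 0.287 ] f [-0.4  0.4 -2.6] m [-0.06  0.06 -0.01] w 0.0508 g 45.0
tool torque [ 0.081 -0.009  0.012] tool force [ 0.6 -0.   2.6] y axis [ 0.785  0.619 -0.008] heading about -AX from start -6.0
dp [-1.3946, -0.7781, 0.4538] rot [-0.0013, 0.0, -0.0187] mm 249.0 deg 6.7
```

```bash
python3 -m pendant '[{"dp":[-0.35,-0.2,0.05],"rotation":[-0.001,0,-0.008],"jaw":0},{"dp":[-0.7,-0.4,0.15],"rotation":[-0.001,0,-0.019],"jaw":0},{"dp":[-0.99,-0.6,0.25],"rotation":[-0.001,0,-0.019],"jaw":0},{"dp":[-0.99,-0.7,0.35],"rotation":[-0.001,0,-0.019],"jaw":0},{"dp":[-0.99,-0.7,0.35],"rotation":[-0.001,0,-0.019],"jaw":0},{"dp":[-0.99,-0.7,0.35],"rotation":[-0.001,0,-0.019],"jaw":0}]' 45; python3 t.py
python3 - <<'E'
from tilt import *
from bench import camera,r
Rt=frame([0,0,-1],[.7,.7,0]);s=r.read_state()
go([.479,-.017,.2],Rt);go([.479,-.017,.14],Rt)
c=camera('scene');np.savez('s5.npz',**c);d=camera('side');np.savez('d5.npz',**d)
tilt(['s5.npz','d5.npz'],s['ee_pos'][:2],s['ee_pos'][2]-.095,s['ee_pos'][2]-.02)
# susan recheck: centre divider (162 deg) in the new views
C=np.array([.5115,-.0745])
for f in ('s5.npz','d5.npz'):
    c=dict(np.load(f));q=cloud(c);q=q[(c['z_map']>0)&(abs(q[...,2]-.047)<.003)];d=q[:,:2]-C;rr=np.linalg.norm(d,axis=1);a=np.degrees(np.arctan2(d[:,1],d[:,0]))%360
    for a0 in (74,164):
        m=(rr>.03)&(rr<.105)&(abs(a-a0)<9);t=q[m][:,:2].astype(np.float32)
        if len(t)>20:
            u=cv2.fitLine(t,cv2.DIST_HUBER,0,.001,.001).ravel();print(f,a0,len(t),np.degrees(np.arctan2(u[1],u[0]))%180)
E
```

```text
time: 17.68
ee_pos: [0.4502, 0.0392, 0.2374]
eef_rot: [0.381, 0.925, 0.001, 0.001]
ft_force: [0.7, 0.8, -3.1]
width: 0.0513
grip_force: 45.0
17.68 q [-0.36 -0.07  0.16  1.88  0.01  1.33  0.59] p [0.4502 0.0392 0.2374] f [ 0.7  0.8 -3.1] m [ 0.05 -0.02  0.01] w 0.0513 g 45.0
tool torque [-0.049  0.027 -0.007] tool force [0.1 1.1 3.1] y axis [0.704 0.71  0.003] heading about -AX from start -12.8
dp [-0.3998, -0.1316, 0.2495] rot [0.0005, 0.0002, 0.0007] mm 73.4 deg 0.3
dp [-0.3991, -0.1329, 0.6495] rot [0.0005, 0.0002, 0.0007] mm 116.1 deg 0.3
s5.npz 991 zmin 0.1446 zmin all 0.1405 lean dx/dz,dy/dz [-0.028  0.031] 12
d5.npz 1803 zmin 0.1442 zmin all 0.14 lean dx/dz,dy/dz [-0.015 -0.017] 12
s5.npz 164 26 168.67827
d5.npz 74 43 75.19979
```

```bash
python3 -m pendant '[{"dp":[-0.2,-0.07,0.12],"rotation":[0,0,0.001],"jaw":0},{"dp":[-0.4,-0.132,0.25],"rotation":[0,0,0.001],"jaw":0},{"dp":[-0.4,-0.132,0.35],"rotation":[0,0,0.001],"jaw":0},{"dp":[-0.4,-0.132,0.5],"rotation":[0,0,0.001],"jaw":0},{"dp":[-0.4,-0.132,0.62],"rotation":[0,0,0.001],"jaw":0},{"dp":[-0.4,-0.132,0.68],"rotation":[0,0,0.001],"jaw":0},{"dp":[-0.4,-0.132,0.69],"rotation":[0,0,0.001],"jaw":0},{"dp":[-0.4,-0.132,0.69],"rotation":[0,0,0.001],"jaw":0}]' 45; python3 t.py
python3 - <<'E'
from h import *
go([.479,-.017,.125],frame([0,0,-1],[.7,.7,0]))
E
```

```text
time: 18.77
ee_pos: [0.479, -0.0179, 0.1339]
eef_rot: [0.384, 0.923, 0.001, 0.001]
ft_force: [-0.0, 1.3, -4.2]
width: 0.051
grip_force: 45.0
18.77 q [-0.29  0.08  0.24  1.96 -0.02  1.1   0.75] p [ 0.479  -0.0179  0.1339] f [-0.   1.3 -4.2] m [0.09 0.06 0.02] w 0.051 g 45.0
tool torque [-0.02   0.103 -0.015] tool force [0.9 0.9 4.2] y axis [0.709 0.705 0.002] heading about -AX from start -12.4
dp [0.0043, 0.0043, 0.0594] rot [0.0004, 0.0002, -0.0004] mm 9.0 deg 0.2
```

```bash
python3 -m pendant '[{"dp":[0.002,0.002,0.015],"rotation":[0,0,0],"jaw":0},{"dp":[0.004,0.004,0.03],"rotation":[0,0,0],"jaw":0},{"dp":[0.004,0.004,0.045],"rotation":[0,0,0],"jaw":0},{"dp":[0.004,0.004,0.06],"rotation":[0,0,0],"jaw":0},{"dp":[0.004,0.004,0.068],"rotation":[0,0,0],"jaw":0},{"dp":[0.004,0.004,0.068],"rotation":[0,0,0],"jaw":0}]' 45; python3 -m pendant '[{"dp":[0,0,0.005],"rotation":[0,0,0],"jaw":0},{"dp":[0,0,0.01],"rotation":[0,0,0],"jaw":0},{"dp":[0,0,0.01],"rotation":[0,0,0],"jaw":0}]' 45
```

```text
time: 19.52
ee_pos: [0.4786, -0.0175, 0.123]
eef_rot: [0.384, 0.923, 0.001, 0.0]
ft_force: [0.2, -0.0, -2.9]
width: 0.051
grip_force: 45.0
time: 19.9
ee_pos: [0.4786, -0.0174, 0.1216]
eef_rot: [0.384, 0.923, 0.001, 0.001]
ft_force: [0.4, 0.3, -1.9]
width: 0.0512
grip_force: 45.0
```

```bash
python3 -m pendant '[{"dp":[0,0,0.004],"rotation":[0,0,0],"jaw":0},{"dp":[0,0,0.007],"rotation":[0,0,0],"jaw":0},{"dp":[0,0,0.007],"rotation":[0,0,0],"jaw":0}]' 45
```

```text
time: 20.27
ee_pos: [0.479, -0.0174, 0.1213]
eef_rot: [0.384, 0.923, 0.001, 0.001]
ft_force: [-3.3, 1.4, 6.1]
width: 0.0508
grip_force: 45.0
```

Contact, with the floor carrying the jar. Release and retreat.

```bash
python3 -m pendant '[{"dp":[0,0,-0.003],"rotation":[0,0,0],"jaw":0},{"dp":[0,0,-0.003],"rotation":[0,0,0],"jaw":0.85},{"dp":[0,0,-0.003],"rotation":[0,0,0],"jaw":0.85},{"dp":[0,0,-0.003],"rotation":[0,0,0],"jaw":0.85},{"dp":[0,0,-0.003],"rotation":[0,0,0],"jaw":0.85},{"dp":[0,0,-0.003],"rotation":[0,0,0],"jaw":0.85}]' 45; python3 t.py; python3 -m pendant '[{"dp":[0,0,-0.15],"rotation":[0,0,0],"jaw":0.85},{"dp":[0,0,-0.45],"rotation":[0,0,0],"jaw":0.85},{"dp":[0,0,-0.8],"rotation":[0,0,0],"jaw":0.85},{"dp":[0,0,-0.8],"rotation":[0,0,0],"jaw":0.85}]' 45
python3 - <<'E'
from tilt import *
from bench import r,camera
c=camera('scene');np.savez('s6.npz',**c);d=camera('side');np.savez('d6.npz',**d)
tilt(['s6.npz','d6.npz'],[.479,-.017],.075,.105,.045);tilt(['s6.npz','d6.npz'],[.4535,-.1075],.05,.105)
for f in ('s6.npz','d6.npz'):
    q=cloud(dict(np.load(f)))
    for n,b in (('left',[.479,-.017]),('right',[.454,-.107])):
        t=q[(np.linalg.norm(q[...,:2]-b,axis=-1)<.04)&(q[...,2]>.143)&(q[...,2]<.158)];print(f,n,'captop',np.median(t,0).round(4),len(t))
a=np.concatenate([c['image'][150:400,180:460],d['image'][130:380,150:430]],1)
cv2.imwrite('pics/s6.png',cv2.resize(a[:,:,::-1],(800,357)))
E
```

```text
time: 21.02
ee_pos: [0.4786, -0.0175, 0.121]
eef_rot: [0.384, 0.923, 0.001, 0.001]
ft_force: [-0.8, 0.3, 1.4]
width: 0.0735
grip_force: 0.0
21.02 q [-0.29  0.09  0.24  1.98 -0.03  1.07  0.75] p [ 0.4786 -0.0175  0.121 ] f [-0.8  0.3  1.4] m [ 0.03 -0.02 -0.01] w 0.0735 g 0.0
tool torque [-0.038  0.01   0.013] tool force [ 0.8 -0.3 -1.4] y axis [0.709 0.705 0.001] heading about -AX from start -12.3
time: 21.52
ee_pos: [0.4804, -0.0175, 0.245]
eef_rot: [0.384, 0.923, 0.002, 0.004]
ft_force: [-0.2, 0.6, -0.2]
width: 0.0741
grip_force: 0.0
s6.npz 105 zmin 0.0761 zmin all 0.0452 lean dx/dz,dy/dz [-0.058  0.032] 4
d6.npz 341 zmin 0.0762 zmin all 0.0451 lean dx/dz,dy/dz [0.112 0.132] 5
s6.npz 865 zmin 0.0527 zmin all 0.0211 lean dx/dz,dy/dz [ 0.049 -0.003] 9
d6.npz 1464 zmin 0.0508 zmin all 0.021 lean dx/dz,dy/dz [-0.027  0.035] 9
s6.npz left captop [ 0.4762 -0.0265  0.1492] 286
s6.npz right captop [ 0.4474 -0.115   0.1492] 378
d6.npz left captop [ 0.4825 -0.0279  0.1488] 498
d6.npz right captop [ 0.4537 -0.1172  0.1488] 713
```

View pics/s6.png

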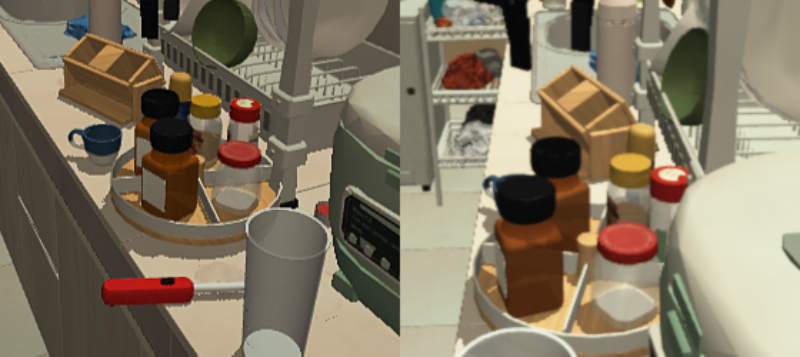

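Both jars stand upright in their bays, at (160,125) and (168,170) in the left half. Both cap tops measure 0.149 m, which means they sit flat on the floor with the caps fully down. The bystanders are untouched and the gripper is clear.

```bash
python3 -c "
from bench import r
print(r.close_job())"
```

```text
the job is handed in; nothing more can be done
None
```

The job is handed in at about 21.5 s: both caps are tight (one was about 1.2 rad loose, the other already tight), each jar stands upright in its own empty bay, and the other jars and the lazy susan look undisturbed in the last pictures.

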